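# Pop an order token and trap it in the chute

### The arm

A 7-joint arm with a two-finger parallel gripper is mounted at the origin on the work surface. World frame = base frame: x ahead of the robot, y to its left, z up, the work surface at z = 0. Lengths are in mm, angles in rad, forces in N, time in s.
With the tool pointing down it reaches from about 425 to 925 mm from the base axis. Payload 6.8 kg.
Tool frame: the origin (TCP) lies midway between the tips of the shut fingers; the grasp point (between the pads) lies 19 mm behind it; z points along the fingers, y is the line along which they close (so a half turn about z gives the same grasp; the last joint's range is limited). The gripper opens to 88 mm and grips with 3 to 60 N. Pads are 20 mm wide; open, the fingers measure 115 mm over their backs; the gripper's body (75 mm by 178 mm) begins 61 mm behind the grasp point.
Start: joints at [1.011, 0.477, 0.022, 1.555, -0.011, 1.109, -0.083], TCP at [294.707, -607.285, 222.664] pointing down, gripper open.
Joint ranges: [-2.96, 2.96], [-0.34, 2.1], [-1.41, 1.46], [0.24, 2.44], [-1.37, 4.51], [0.17, 1.92], [-2.96, 2.96]. Speed limits (rad/s): [2.39, 2.39, 3.14, 3.14, 3.14, 3.14, 3.14].

### API

Orientations are given as a rotation vector (axis times angle).
In Python, from workcell import ctrl gives the robot as it stands.
- The arm moves only by the tool apply_moves, never from a script. Its argument "rows" is a list of rows, each an object with "hand": the closure, from 0 (fully open) to 1 (shut); "delta_pos": the shift along the tool's x, y, z in m, a list of three; "turn": the turn, a rotation vector about the tool's x, y, z in rad, a list of three. A call has 1 to 20 rows; each row shifts and turns the commanded pose from where the row before left it, along the tool's axes as they then stand; what a row does not reach is not made up. A row lasts 1/12 s, in which the tool goes at most 41.7 mm and 7.16 degrees, less where a joint would pass 70% of its speed; a pose out of reach is approached as far as the arm can. A call is refused whole if a number of a shift passes 0.0417 or a number of a turn 0.125, either way. A call with a gripper value outside its range is refused whole. The fingers move at their own pace and stop on an object; "squeeze" is the grip in N (left out, the last holds). Time passes only in rows, so rows that do not move let the fingers close. It gives the time, the measured TCP pose, the force, the opening and the grip force at its end, in the units of the state.
- ctrl.get_obs(): the state, without advancing time (a new reading comes with each control period).
- ctrl.read_camera(name): name is "scene" or "top" or "wrist"; returns (picture, depth): 384x512x3 uint8, red, green, blue; 384x512 float32, mm along the optical axis (not along the pixel's ray), 0 where there is no reading.
- ctrl.get_calibration(name): a dict with "mtx" (3x3 intrinsics, pixels), "R" (3x3) and "t" (3): a world point X has camera coordinates R X + t. Camera axes: x right, y down, z forward; pixel columns grow to the right and rows downward; lengths in mm; the calibration is good to about 2 mm. A picture is of the moment at which its call begins: read the wrist's pose just before it. get_calibration takes no time and is no camera call; for the wrist camera it gives the pose at the moment of the call.
- ctrl.hand_in(): hands the job in; it is judged then, once.
Trained networks look in the newest picture that a camera, given by its name, has taken for a name from the list of things; names that differ only in an ending like _2 or _b are one class to them, and where a whole thing is asked for, a point or a joint stands for the part that bears it (a point fixed in the world has none). Each returns a list of dicts, best first, with "p" (0 to 1); they miss things now and then, are a little off and sometimes report something else, mostly with a low value. They report only what shows in the picture. A call takes as long as a camera call.
- ctrl.spot_in(camera, query): "bbox" ([left, top, right, bottom] in pixels, round what is visible of it).
The state is a dict: "time_s": time; "q": joint angles; "qd": joint speeds; "joint_torque": joint torques, N m; "eef_pos": TCP position; "ee_rot": TCP orientation; "wrist_force": force on the tool from outside, world axes, zero at the start; "moment": the same for the moment, N m; "gripper_width": opening from 0.0 (shut) to 1.0 (fully open); "grasp_force": force on a finger pad.
Only numpy, scipy, OpenCV 4.12 (cv2) and the standard library are available. Lean on these libraries where they do the work, as an engineer would, in place of code of your own. Each camera call takes 0.05 s, during which the arm holds its last target. There are 200 camera calls.

### The job

Press the black spring key of the order-token dispenser all the way down with one fingertip, and with the other finger waiting in the steel chute trap the token that pops out before it slides off the end. The program finishes while holding: one finger still keeps the key down and the other still holds the token back in the chute. Do not lift the token, and leave the other things on the counter where they are.

Things in the scene. Friction and masses are not known exactly. Their poses are not given: they have to be found in the camera images.
- dispenser: Oak order-token dispenser, fixed. Origin on the counter under the crest where the chute begins; x level, the way the token slides; z up. Housing behind the crest: x -110 to 0, y -38 to 38, 72 mm high, on its roof spare tokens between four posts (x -75 to -25, top at 108 mm). Chute in front, x 0 to 120 mm. The key stands on a 30 mm high block right of the chute (its centre x 65, y -58 mm)
- chute: Polished, slippery steel chute, 15 degrees down. Origin mid-width at its upper end (crest, 50 mm above the counter); x down along the floor, y across, z square to the floor, floor at z = 0. 124 mm long, channel 44 mm wide, side walls 8 mm high and 4 thick, lower end open, 18 mm above the counter. Nothing in it stops a token: it slides off in about half a second
- chute_mid (a point): Point on the chute floor's centre line level with the key, 65 mm (horizontally) from the crest, 33 mm above the counter. A finger standing here with its tip 2 to 7 mm above the floor stops the token on its uphill side
- key_top (a point): Middle of the black key's top face, 49 mm above the counter with the key up. The key's face is 40 mm along the chute by 32 mm across; its centre is 58 mm from the chute's centre line, beside chute_mid. Moves with the key
- key (a joint): Travel of the key straight down, m: 0 up, 0.010 fully down (top face then 39 mm above the counter, 6 mm above the chute floor beside it). Spring: 1 N to start, 4.5 N fully down; it returns when let go. It drives the ejector 3.4 times as far; pressed steadily (10 to 30 mm/s) the token comes over the crest in the last 3 mm; a jab throws it early, under a raised finger
- token: Steel disc token, 40 mm across, 10 mm thick, about 95 g. Origin at the middle of its underside, z its axis. At the start it lies flat in the housing's mouth, 24 mm behind the crest, its front edge showing
- mug: Bystander, loose: white mug, 76 mm across, 85 mm tall; origin at the middle of its underside
- jar: Bystander, loose: amber glass jar, 66 mm across, 100 mm tall; origin at the middle of its underside
- shaker: Bystander, loose: aluminium sugar shaker, 52 mm across, 86 mm tall; origin at the middle of its underside
- palmier_a: Bystander, loose: golden heart-shaped palmier biscuit, about 80 x 100 x 12 mm, lying beside the dispenser; origin at the middle of its underside
- palmier_b: Bystander, loose: another such biscuit, farther off; origin at the middle of its underside
- spatula: Bystander, loose: spatula 250 mm long, lying flat; origin at its middle
- cutter: Bystander, loose: steel ring-shaped pastry cutter, 60 mm across, 35 mm tall, beside the dispenser; origin at the middle of its underside

How it is judged (in metres and radians):
On the way, in this order (a step that is already met when the one before it is completed fails the run):
1. the key is being pressed, the token still in the housing (value of joint key above 0.003 m and x of token in the frame of chute below 0 m).
2. key down and the token held back in the chute by a finger (x of token in the frame of chute between 0.01 and 0.085 m and z of token in the frame of chute between -0.004 and 0.006 m and contact force between the fingers and token above 0.04 N and linear speed of token below 0.01 m/s and value of joint key above 0.007 m), for 0.3 s.
At the end, for the whole second after the job is handed in: The key is at least 7 mm down; the token lies flat on the chute floor, its middle 10 to 85 mm from the crest (past the housing, short of the lower end), slower than 10 mm/s, and a finger touches it (more than 0.04 N). The robot stays holding both (all of step 2); the arm keeps its last pose, push and grip.
It fails at once if the token slides off the chute (x of token in the frame of chute above 0.115 m or height (world z) of token below 0.014 m).
It fails at once if the token is lifted or tipped out of the chute (z of token in the frame of chute above 0.015 m or angle between token's own z axis and vertical above 0.7 rad).
It fails at once if another thing on the counter is pushed away (distance of any of mug, jar, shaker, palmier_a, palmier_b, spatula, cutter from where it was at the start of the episode above 0.02 m).
It also fails if it takes over 32 s, if anything falls off the work surface, if the arm or the gripper's body presses on something with over 40 N, if the wrist force passes 120 N, or if a joint passes its speed limit or range.

## Working session

There is one attempt and no reset: what is moved stays moved. The work goes in short steps, Python scripts to look and compute and a tool call to move; the robot and the scene stay as the last step left them, time stands still between calls to the robot, and variables do not carry over. Pictures are saved under pics/ and viewed, at most 10 in all, crops included, and the job is handed in when it is done.

Besides the shell and the picture viewer there is one more tool, called after "Emit:" as name(argument=value, ...) on one line, values as JSON. apply_moves: Moves the arm, as the interface text tells. Its arguments: {"type":"object","properties":{"rows":{"type":"array"},"squeeze":{"type":"number"}},"required":["rows"]}

```bash
mkdir -p pics; ls; python3 - <<'E'
from workcell import ctrl
import cv2,numpy as np
o=ctrl.get_obs();print({k:np.round(v,3) for k,v in o.items()})
ims=[]
for c in("scene","top"):
    im,d=ctrl.read_camera(c);np.savez(f"{c}0.npz",im=im,d=d)
    cv2.imwrite(f"pics/{c}0.png",im[:,:,::-1])
    for n in("dispenser","chute","key","token"):
        r=ctrl.spot_in(c,n);print(c,n,[(np.round(x["bbox"]),round(x["p"],2)) for x in r[:2]])
E
```

```text
pics
{'time_s': np.float64(0.0), 'q': array([ 1.011,  0.478,  0.022,  1.556, -0.011,  1.109, -0.083]), 'qd': array([ 0.   ,  0.002,  0.   ,  0.001, -0.   , -0.001,  0.001]), 'joint_torque': array([ 1.0000e-03, -5.8285e+01,  1.5350e+00, -2.7260e+01, -5.4000e-02,
        1.7000e-02,  0.0000e+00]), 'eef_pos': array([ 294.418, -606.757,  221.682]), 'ee_rot': array([-3.06e+00, -7.03e-01,  1.00e-03]), 'wrist_force': array([-0.873, -0.06 , -0.485]), 'moment': array([-0.024,  0.012,  0.003]), 'grasp_force': np.float64(0.0), 'gripper_width': np.float64(0.996)}
scene dispenser [(array([197., 144., 240., 212.]), 0.98), (array([252., 171., 279., 190.]), 0.57)]
scene chute [(array([214., 174., 235., 212.]), 0.79)]
scene key [(array([196., 189., 210., 198.]), 0.52)]
scene token [(array([214., 167., 232., 173.]), 0.65)]
top dispenser [(array([229., 198., 289., 279.]), 0.83), (array([262.,  88., 279., 168.]), 0.72)]
top chute [(array([252., 204., 283., 246.]), 0.64)]
top key [(array([388., 219., 410., 232.]), 0.67), (array([280., 220., 292., 237.]), 0.5)]
top token []
```

View pics/top0.png

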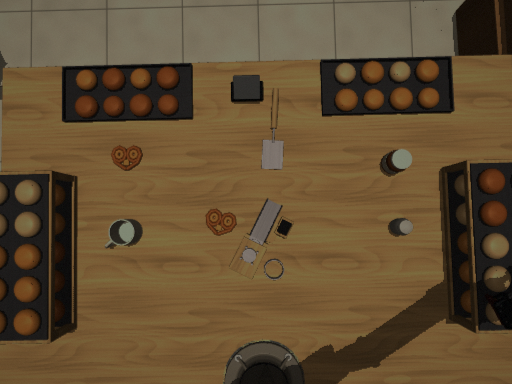

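View pics/scene0.png

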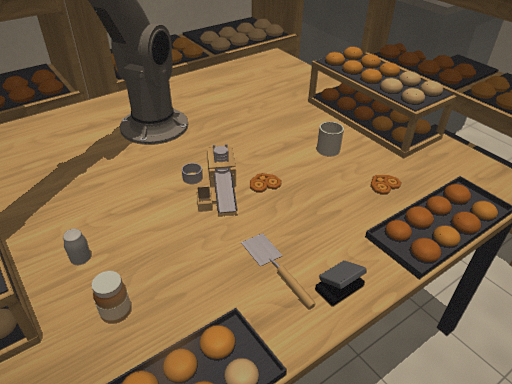

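The top view shows the chute running from about (255,240) up to (273,202), with the key at (285,228). The cutter is at (274,268), palmier_a at (221,221), and the arm is off to the right.

```bash
cat > h.py <<'E'
from workcell import ctrl
import numpy as np
def ray(c,u,v,z,cal=None):
    k=cal or ctrl.get_calibration(c);R=np.array(k["R"]);t=np.array(k["t"]).ravel()
    C=-R.T@t;d=R.T@np.linalg.inv(np.array(k["mtx"]))@np.array([u,v,1.])
    return C+d*(z-C[2])/d[2]
def proj(cal,X):
    p=np.array(cal["mtx"])@(np.array(cal["R"])@np.asarray(X,float)+np.array(cal["t"]).ravel());return p[:2]/p[2]
E
python3 - <<'E'
from h import *
for n,u,v,z in[("key",285.5,227.5,49),("crest",257.5,240.5,50),("low",274,203.5,18),("cutter",274,268,35),("palm",221,221,12),("tok",249.5,256,108)]:
    print(n,ray("top",u,v,z).round(0))
k=ctrl.get_calibration("wrist");R=np.array(k["R"]);print(-R.T@np.array(k["t"]).ravel(),R[2],k["mtx"])
from scipy.spatial.transform import Rotation as Ro
o=ctrl.get_obs();T=Ro.from_rotvec(o["ee_rot"]).as_matrix();print(T.round(3))
print("cam in tool",T.T@(-R.T@np.array(k["t"]).ravel()-o["eef_pos"]),(T.T@R.T).round(2))
E
```

```text
key [458. -78.  49.]
crest [422.   5.  50.]
low [531. -47.  18.]
cutter [339. -42.  35.]
palm [481. 115.  12.]
tok [382.  28. 108.]
[ 357.87470361 -576.83776186  384.46782804] [-0.23323717 -0.11319521 -0.96580913] [[303.92259063   0.         255.76543332]
 [  0.         303.92259063 193.36954   ]
 [  0.           0.           1.        ]]
[[ 0.9    0.437 -0.   ]
 [ 0.437 -0.9    0.   ]
 [ 0.    -0.    -1.   ]]
cam in tool [  70.14180211    0.19320101 -161.83950691] [[ 0.   -0.97 -0.26]
 [ 1.    0.    0.  ]
 [ 0.   -0.26  0.97]]
```

Emit:
apply_moves(rows=[{"hand":0,"delta_pos":[0.02,-0.0213,0],"turn":[0,0,0]},{"hand":0,"delta_pos":[0.02,-0.0213,0],"turn":[0,0,0]},{"hand":0,"delta_pos":[0.02,-0.0213,0],"turn":[0,0,0]},{"hand":0,"delta_pos":[0.02,-0.0213,0],"turn":[0,0,0]},{"hand":0,"delta_pos":[0.02,-0.0213,0],"turn":[0,0,0]},{"hand":0,"delta_pos":[0.02,-0.0213,0],"turn":[0,0,0]},{"hand":0,"delta_pos":[0.02,-0.0213,0],"turn":[0,0,0]},{"hand":0,"delta_pos":[0.02,-0.0213,0],"turn":[0,0,0]},{"hand":0,"delta_pos":[0.02,-0.0213,0],"turn":[0,0,0]},{"hand":0,"delta_pos":[0.02,-0.0213,0],"turn":[0,0,0]},{"hand":0,"delta_pos":[0.02,-0.0213,0],"turn":[0,0,0]},{"hand":0,"delta_pos":[0.02,-0.0213,0],"turn":[0,0,0]},{"hand":0,"delta_pos":[0.02,-0.0213,0],"turn":[0,0,0]},{"hand":0,"delta_pos":[0.02,-0.0213,0],"turn":[0,0,0]},{"hand":0,"delta_pos":[0.02,-0.0213,0],"turn":[0,0,0]},{"hand":0,"delta_pos":[0.02,-0.0213,0],"turn":[0,0,0]},{"hand":0,"delta_pos":[0.02,-0.0213,0],"turn":[0,0,0]},{"hand":0,"delta_pos":[0.02,-0.0213,0],"turn":[0,0,0]},{"hand":0,"delta_pos":[0.02,-0.0213,0],"turn":[0,0,0]},{"hand":0,"delta_pos":[0.02,-0.0213,0],"turn":[0,0,0]}])

```text
time_s: 2.17
eef_pos: [468.9, -48.1, 223.0]
ee_rot: [3.061, 0.703, 0.001]
wrist_force: [0.9, 0.3, 0.2]
gripper_width: 1.003
grasp_force: 0.0
```

Emit:
apply_moves(rows=[{"hand":0.3,"delta_pos":[0,0,0],"turn":[0,0,0.11]},{"hand":0.5,"delta_pos":[0,0,0],"turn":[0,0,0.11]},{"hand":0.5,"delta_pos":[0,0,0],"turn":[0,0,0.11]},{"hand":0.5,"delta_pos":[0,0,0],"turn":[0,0,0.11]},{"hand":0.5,"delta_pos":[0,0,0],"turn":[0,0,0.11]},{"hand":0.5,"delta_pos":[0,0,0],"turn":[0,0,0.11]},{"hand":0.5,"delta_pos":[0,0,0],"turn":[0,0,0.11]},{"hand":0.5,"delta_pos":[0,0,0],"turn":[0,0,0.11]},{"hand":0.5,"delta_pos":[0,0,0],"turn":[0,0,0]},{"hand":0.5,"delta_pos":[0,0,0],"turn":[0,0,0]},{"hand":0.5,"delta_pos":[0,0,0],"turn":[0,0,0]}])

```text
time_s: 3.08
eef_pos: [468.6, -49.4, 222.7]
ee_rot: [-3.071, 0.663, -0.0]
wrist_force: [0.4, -0.4, 0.4]
gripper_width: 0.502
grasp_force: 0.0
```

```bash
python3 - <<'E'
from h import *
import cv2
o=ctrl.get_obs();print({k:np.round(o[k],3) for k in("time_s","eef_pos","ee_rot","gripper_width","wrist_force","q")})
cal=ctrl.get_calibration("wrist");im,d=ctrl.read_camera("wrist");np.savez("w1.npz",im=im,d=d,**{k:np.array(v) for k,v in cal.items()})
cv2.imwrite("pics/w1.png",cv2.resize(im[:,:,::-1],(800,600),interpolation=cv2.INTER_CUBIC))
E
```

```text
{'time_s': np.float64(3.083), 'eef_pos': array([468.639, -49.374, 222.745]), 'ee_rot': array([-3.071,  0.663, -0.   ]), 'gripper_width': np.float64(0.502), 'wrist_force': array([ 0.377, -0.367,  0.373]), 'q': array([ 0.196,  0.154, -0.246,  2.012,  0.045,  0.981, -2.068])}
```

View pics/w1.png

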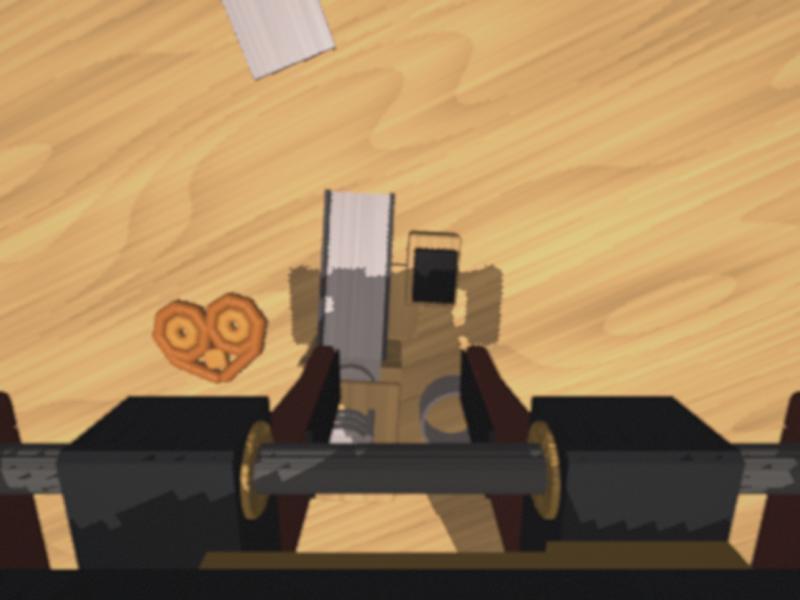

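The wrist view (800x600) shows the key top at about (412–459, 248–304). The chute's lower end runs from (325,190) to (395,193), and the token edge is near (358,366). The fingertips are behind, at (330,350) and (468,350). I'll fit the pose to these corners.

```bash
python3 - <<'E'
from h import *
from scipy.optimize import least_squares
w=np.load("w1.npz");cal={k:w[k] for k in("mtx","R","t")}
M=np.array([[85,-42,49],[85,-74,49],[45,-74,49],[45,-42,49],[121.8,26,25.6],[121.8,-26,25.6]],float)
P=np.array([[414,248],[459,250],[456,304],[412,301],[325,190],[395,193]])*.64
def pts(p):
    c,s=np.cos(p[2]),np.sin(p[2]);return M@np.array([[c,s,0],[-s,c,0],[0,0,1]])+[p[0],p[1],0]
f=lambda p:np.concatenate([proj(cal,X)-u for X,u in zip(pts(p),P)])
r=least_squares(f,[422,5,-.445],x_scale=[1,1,.01],loss="soft_l1");print(r.x,r.fun.reshape(-1,2).round(1))
x,y,a=r.x;c,s=np.cos(a),np.sin(a)
g=np.array([x+65*c+29*s,y+65*s-29*c]);print("target",g,"key",x+65*c+58*s,y+65*s-58*c)
print("depth key",[w["d"][int(v),int(u)] for u,v in [P[:4].mean(0)]],"exp",(cal["R"]@np.array([x+65*c+58*s,y+65*s-58*c,49])+cal["t"].ravel())[2])
from scipy.spatial.transform import Rotation as Ro
o=ctrl.get_obs();T=Ro.from_rotvec(o["ee_rot"]).as_matrix();print("tool delta",T.T@(np.append(g,49)-o["eef_pos"]),"toolx heading",np.arctan2(T[1,0],T[0,0]))
E
```

```text
[425.42598904   7.74099435  -0.4668738 ] [[ 0.5 -0. ]
 [ 0.5 -0.1]
 [-0.2  0.1]
 [ 0.   0.8]
 [-0.6 -0.3]
 [-0.2 -0.2]]
target [470.41686356 -47.41171374] key 457.3640547806311 -73.30812628923134
depth key [np.float32(342.70145)] exp 342.50975612503987
tool delta [  0.8144071   -2.52564251 173.72265761] toolx heading -0.4256237951258511
```

Emit:
apply_moves(rows=[{"hand":0.5,"delta_pos":[0.0008,-0.0025,0],"turn":[0,0,0.041]},{"hand":0.5,"delta_pos":[0,0,0.011],"turn":[0,0,0]},{"hand":0.5,"delta_pos":[0,0,0.011],"turn":[0,0,0]},{"hand":0.5,"delta_pos":[0,0,0.011],"turn":[0,0,0]},{"hand":0.5,"delta_pos":[0,0,0.011],"turn":[0,0,0]},{"hand":0.5,"delta_pos":[0,0,0.011],"turn":[0,0,0]},{"hand":0.5,"delta_pos":[0,0,0.011],"turn":[0,0,0]},{"hand":0.5,"delta_pos":[0,0,0.011],"turn":[0,0,0]},{"hand":0.5,"delta_pos":[0,0,0.011],"turn":[0,0,0]},{"hand":0.5,"delta_pos":[0,0,0.011],"turn":[0,0,0]},{"hand":0.5,"delta_pos":[0,0,0.011],"turn":[0,0,0]},{"hand":0.5,"delta_pos":[0,0,0.011],"turn":[0,0,0]},{"hand":0.5,"delta_pos":[0,0,0.011],"turn":[0,0,0]},{"hand":0.5,"delta_pos":[0,0,0.011],"turn":[0,0,0]},{"hand":0.5,"delta_pos":[0,0,0.011],"turn":[0,0,0]},{"hand":0.5,"delta_pos":[0,0,0],"turn":[0,0,0]},{"hand":0.5,"delta_pos":[0,0,0],"turn":[0,0,0]}])

```text
time_s: 4.55
eef_pos: [470.1, -47.4, 68.4]
ee_rot: [3.056, -0.729, -0.002]
wrist_force: [-0.4, -0.7, 1.2]
gripper_width: 0.503
grasp_force: 0.0
```

```bash
python3 - <<'E'
from h import *
import cv2
o=ctrl.get_obs();print({k:np.round(o[k],3) for k in("time_s","eef_pos","ee_rot","gripper_width","wrist_force")})
cal=ctrl.get_calibration("wrist");im,d=ctrl.read_camera("wrist");np.savez("w2.npz",im=im,d=d,**{k:np.array(v) for k,v in cal.items()})
cv2.imwrite("pics/w2.png",cv2.resize(im[:,:,::-1],(800,600),interpolation=cv2.INTER_CUBIC))
E
```

```text
{'time_s': np.float64(4.55), 'eef_pos': array([470.054, -47.425,  68.42 ]), 'ee_rot': array([ 3.056e+00, -7.290e-01, -2.000e-03]), 'gripper_width': np.float64(0.503), 'wrist_force': array([-0.43 , -0.675,  1.231])}
```

View pics/w2.png

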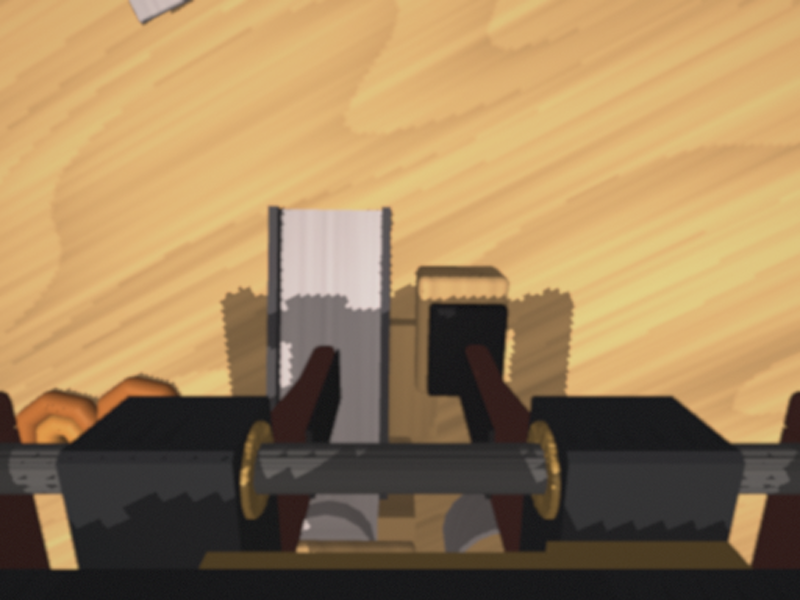

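The fingers sit over the chute and the key as intended, with the tips at about (325,350) and (478,350). Next is the steady press.

Emit:
apply_moves(rows=[{"hand":0.5,"delta_pos":[0,0,0.006],"turn":[0,0,0]},{"hand":0.5,"delta_pos":[0,0,0.006],"turn":[0,0,0]},{"hand":0.5,"delta_pos":[0,0,0.005],"turn":[0,0,0]},{"hand":0.5,"delta_pos":[0,0,0],"turn":[0,0,0]},{"hand":0.5,"delta_pos":[0,0,0.0015],"turn":[0,0,0]},{"hand":0.5,"delta_pos":[0,0,0.0015],"turn":[0,0,0]},{"hand":0.5,"delta_pos":[0,0,0.0015],"turn":[0,0,0]},{"hand":0.5,"delta_pos":[0,0,0.0015],"turn":[0,0,0]},{"hand":0.5,"delta_pos":[0,0,0.0015],"turn":[0,0,0]},{"hand":0.5,"delta_pos":[0,0,0.0015],"turn":[0,0,0]},{"hand":0.5,"delta_pos":[0,0,0.0015],"turn":[0,0,0]},{"hand":0.5,"delta_pos":[0,0,0.0015],"turn":[0,0,0]},{"hand":0.5,"delta_pos":[0,0,0.001],"turn":[0,0,0]},{"hand":0.5,"delta_pos":[0,0,0],"turn":[0,0,0]},{"hand":0.5,"delta_pos":[0,0,0],"turn":[0,0,0]},{"hand":0.5,"delta_pos":[0,0,0],"turn":[0,0,0]},{"hand":0.5,"delta_pos":[0,0,0],"turn":[0,0,0]},{"hand":0.5,"delta_pos":[0,0,0],"turn":[0,0,0]}])

```text
time_s: 6.1
eef_pos: [470.5, -47.5, 39.1]
ee_rot: [3.055, -0.731, 0.0]
wrist_force: [-2.6, 0.9, 9.6]
gripper_width: 0.499
grasp_force: 5.5
```

```bash
python3 - <<'E'
from h import *
import cv2
o=ctrl.get_obs();print({k:np.round(o[k],3) for k in("time_s","eef_pos","ee_rot","gripper_width","wrist_force","moment")})
im,d=ctrl.read_camera("wrist");sc,_=ctrl.read_camera("scene")
a=cv2.resize(im[200:384,150:400,::-1],(500,368),interpolation=cv2.INTER_CUBIC)
b=cv2.resize(sc[130:222,180:255,::-1],(300,368),interpolation=cv2.INTER_CUBIC)
cv2.imwrite("pics/w3.png",np.hstack([a,b]))
for c in("wrist","scene"):print(c,ctrl.spot_in(c,"token")[:3])
E
```

```text
{'time_s': np.float64(6.1), 'eef_pos': array([470.498, -47.483,  39.146]), 'ee_rot': array([ 3.055, -0.731,  0.   ]), 'gripper_width': np.float64(0.499), 'wrist_force': array([-2.634,  0.853,  9.569]), 'moment': array([ 0.   ,  0.702, -0.092])}
wrist [{'bbox': [195.5, 262.6, 234.6, 331.4], 'p': 0.81}]
scene [{'bbox': [217.1, 175.7, 229.5, 188.1], 'p': 0.48}]
```

View pics/w3.png

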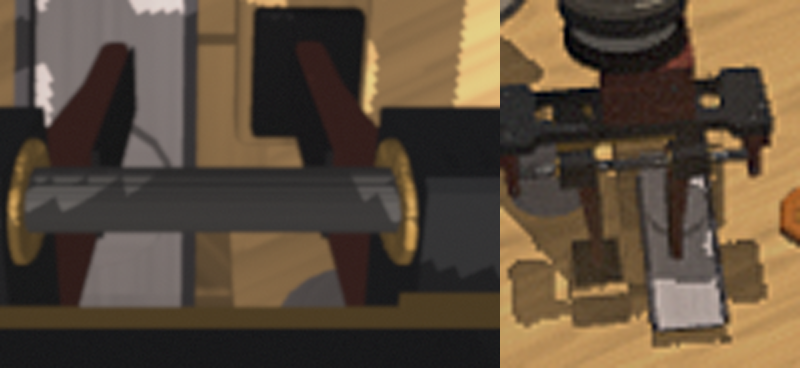

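The wrist crop shows the token's front edge at about (150,135), behind the chute finger, with the key held down by the other finger. I'll hold a few rows, then check numerically that the token rests on the finger.

Emit:
apply_moves(rows=[{"hand":0.5,"delta_pos":[0,0,0],"turn":[0,0,0]},{"hand":0.5,"delta_pos":[0,0,0],"turn":[0,0,0]},{"hand":0.5,"delta_pos":[0,0,0],"turn":[0,0,0]},{"hand":0.5,"delta_pos":[0,0,0],"turn":[0,0,0]},{"hand":0.5,"delta_pos":[0,0,0],"turn":[0,0,0]},{"hand":0.5,"delta_pos":[0,0,0],"turn":[0,0,0]}])

```text
time_s: 6.8
eef_pos: [470.5, -47.5, 39.1]
ee_rot: [3.055, -0.731, 0.0]
wrist_force: [-2.1, 0.5, 10.5]
gripper_width: 0.499
grasp_force: 5.5
```

```bash
python3 - <<'E'
from h import *
import cv2
o=ctrl.get_obs();print({k:np.round(o[k],3) for k in("time_s","eef_pos","gripper_width","wrist_force","moment","grasp_force")})
cal=ctrl.get_calibration("wrist");im,d=ctrl.read_camera("wrist")
b=im[:,:,::-1].copy()
x,y,a=425.4,7.7,-.467
def W(p): # chute frame -> world
    t=np.radians(15);X=p[0]*np.cos(t)+p[2]*np.sin(t);Z=50-p[0]*np.sin(t)+p[2]*np.cos(t)
    return [x+X*np.cos(a)-p[1]*np.sin(a),y+X*np.sin(a)+p[1]*np.cos(a),Z]
S=4;c=cv2.resize(b[235:365,160:285],None,fx=S,fy=S,interpolation=cv2.INTER_CUBIC)
e=c.copy()
for cx,col in((37,(0,0,255)),(30,(0,255,0))):
    q=np.array([(proj(cal,W((cx+20*np.cos(h),20*np.sin(h),10)))-[160,235])*S for h in np.linspace(-1.6,1.6,40)])
    cv2.polylines(e,[q.astype(np.int32)],False,col,1)
cv2.imwrite("pics/w4.png",cv2.resize(np.hstack([c,e]),(800,416)))
E
```

```text
{'time_s': np.float64(6.8), 'eef_pos': array([470.474, -47.479,  39.146]), 'gripper_width': np.float64(0.499), 'wrist_force': array([-2.073,  0.496, 10.529]), 'moment': array([-0.004,  0.741, -0.054]), 'grasp_force': np.float64(5.483)}
```

View pics/w4.png

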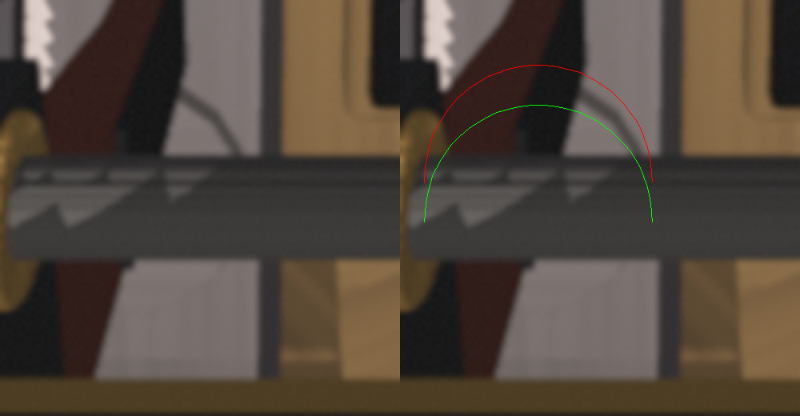

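The token's front top edge falls between the overlays, so its centre is about 34 mm down the chute. That matches resting against the finger, where the geometry predicts 34.3 mm. The key is fully down, with the tip at z = 39.1, so I'm handing in.

```bash
python3 -c "
from workcell import ctrl
print(ctrl.hand_in())"
```

```text
the job is handed in; nothing more can be done
None
```

I handed the job in at about 7 s on the robot's clock, with one fingertip holding the key fully down (tip at 39.1 mm) and the other trapping the token in the chute, its middle about 34 mm past the crest; the hand-in returned no verdict.

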